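# Stack the boards and hold the glare filter at the mark

### The arm

A 6-joint arm with a two-finger parallel gripper is mounted at the origin on the work surface. World frame = base frame: x ahead of the robot, y to its left, z up, the work surface at z = 0. Lengths are in m, angles in rad, forces in N, time in s.
With the tool pointing down it reaches from about 0.3 to 0.75 m from the base axis. Payload 8.5 kg.
Tool frame: the origin (TCP) lies at the very end of the fingers, on their centre line; the grasp point (between the pads) lies ctrl.hold_point_z behind it (ctrl.hold_point_z is the distance from the TCP to the grasp point, in m); z points along the fingers, y is the line along which they close (so a half turn about z gives the same grasp; the last joint's range is limited). The gripper opens to 85 mm and grips with 20 to 120 N. Pads are 22 mm wide; open, the fingers measure 114 mm over their backs; the gripper's body (76 mm by 85 mm) begins 54 mm behind the grasp point. The pads swing forward as they close: fully open they stand 13 mm farther back than shut.
Start: joints at [-1.486, 0.381, 1.297, -0, 1.464, -0.215], TCP at [0.162, -0.525, 0.231] pointing down, gripper open.
Joint ranges: [-3.11, 3.11], [-0.89, 2.33], [0.22, 2.48], [-1.42, 4.56], [0.17, 2.85], [-2.88, 2.88]. Speed limits (rad/s): [2.39, 2.39, 3.14, 3.14, 3.14, 3.14].

### API

Orientations are given as [roll, pitch, yaw] about the fixed x, y, z axes, in that order (R = Rz(yaw) Ry(pitch) Rx(roll)).
In Python, from workcell import sense, viewer, ctrl gives the robot as it stands.
- The arm moves only by the tool apply_moves, never from a script. Its argument "commands" is a list of rows, each a list of 5 numbers: the shift along the tool's x, y, z scaled (see below), then the turn about the tool's z scaled (see below), then the finger opening in mm, from 0 to 85.4. A call has 1 to 5 rows; each row shifts and turns the commanded pose from where the row before left it, along the tool's axes as they then stand; what a row does not reach is not made up. The controller multiplies each number of a shift by 0.04 m and each number of a turn by 0.1 rad. A row lasts 1/12 s, in which the tool goes at most 41.7 mm and 7.16 degrees, less where a joint would pass 70% of its speed; a pose out of reach is approached as far as the arm can. A call with a number of a shift or a turn outside -1 to 1 is refused whole. A call with a gripper value outside its range is refused whole. The fingers move at their own pace and stop on an object; "force" is the grip in N (left out, the last holds). Time passes only in rows, so rows that do not move let the fingers close. It gives the time, the measured TCP pose, the force, the opening and the grip force at its end, in the units of the state.
- sense(): the state, without advancing time (a new reading comes with each control period).
- viewer.camera(name): name is "scene" or "top"; returns a dict with "pixels" (400x640x3 uint8, red, green, blue), "depth" (400x640 float32, m along the optical axis (not along the pixel's ray), 0 where there is no reading), "camera_matrix" (3x3 intrinsics, pixels), "origin" and "attitude" of the camera in the world. Camera axes: x right, y down, z forward; pixel columns grow to the right and rows downward; lengths in m; the calibration is good to about 2 mm. A picture is of the moment at which its call begins.
- ctrl.hand_in(): hands the job in; it is judged then, once.
The state is a dict: "time_s": time; "qpos": joint angles; "qd": joint speeds; "joint_torque": joint torques, N m; "position": TCP position; "tcp_rot": TCP orientation; "force": force on the tool from outside, world axes, zero at the start; "torque": the same for the moment, N m; "gripper_width": finger opening in m; "grasp_force": force on a finger pad.
Only numpy, scipy, OpenCV 4.12 (cv2) and the standard library are available. Lean on these libraries where they do the work, as an engineer would, in place of code of your own. Each camera call takes 0.05 s, during which the arm holds its last target. There are 200 camera calls.

### The job

Lay the pink separator sheet squarely on the circuit board that is bolted down in the inspection station, then set the loose blue board squarely on top of the sheet, long sides in line, without dropping either. Then swing the station's hinged filter flap, the one with the orange bar, forward until it lines up with the red pointer on the side scale, and finish while holding it there, because its worn hinge lets it fall: do not let it drop onto the boards. Leave the red pointer and everything else on the bench as they are.

Things in the scene. Friction and masses are not known exactly. Their poses are not given: they have to be found in the camera images.
- station: Inspection station fixed to the bench, anywhere near the middle and turned a little: grey base plate 270 (x) x 210 (y) x 12 mm. Origin: centre of the base plate's underside. Its own -x side faces the robot; the filter flap is hinged along its own y axis at the far side, 100 mm along +x and 60 mm up from the origin.
- nest (a point): Point on top of the bolted-down lower board, at the centre of its flat-topped parts: 30 mm towards -x and 40 mm above the station's origin, axes as the station's. The parts form a flat rest 46 (x) x 104 (y) mm; the board under them is 66 (x) x 120 (y) mm and its top is 12 mm lower. The sheet's underside comes to rest at this height, the loose board's underside 8 mm higher; the long sides of both run along y.
- sheet: Pink rigid separator sheet, 50 (x) x 110 (y) x 8 (z) mm, 60 g, lying flat on the bench to the left or right of the station. Origin: centre of its underside. Grip it across its 50 mm width.
- board: Loose blue circuit board, 62 (x) x 114 (y) x 4 mm, about 140 g (varies), flat underneath, lying on the other side of the station. A black finned heatsink 30 (x) x 40 (y) mm in its middle rises to 28 mm above the underside and is the place to grip, across x; parts up to 16 mm high stand only near the two short ends (more than 39 mm from the middle). Origin: centre of its underside. Either way round will do.
- flap (a joint): Angle of the filter flap in rad: 0 is level, pointing to the station's -x over the boards; it grows as the flap rises; pi/2 is upright; back stop 1.85. It starts near upright (1.5 to 1.72), where the worn hinge just holds it; let go below about 1.2 it falls. The flap is a clear window in a dark frame, one side rail yellow, 142 mm long and 158 mm wide, about 0.45 kg (varies); it takes 1 to 4 N at the bar to move or hold.
- flap_bar (a point): Middle of the orange round grab bar on the flap's free edge: 12 mm thick, 110 mm long, along the hinge axis (the station's y), 175 mm from the hinge, with a 31 mm gap between the bar and the frame so that fingers can straddle it from above. Its position is station-frame x = 100 - 175 cos(angle) mm, z = 60 + 175 sin(angle) mm. Its x axis points from the bar to the hinge.
- flap_hinge (a point): Middle of the flap's hinge axis, in the station's frame 100 mm along x, 60 mm up. It turns with the flap.
- mark (a joint): Angle of the red pointer in rad, counted as the flap's is (0 level, pi/2 upright): the angle that the flap must be brought to. Set anywhere from 0.6 to 0.95. The pointer turns stiffly on the same hinge axis, beside the flap on the station's +y side; do not move it.
- mark_tip (a point): Tip of the red pointer, 150 mm from the hinge axis and 104 mm towards the station's +y. Its x axis points from the tip to the hinge axis.
- multimeter: Red handheld multimeter, 85 x 165 x 36 mm with a round dial, lying face up. Origin: centre of its underside. Leave alone.
- parts_tray: Pink open parts tray with six compartments, 100 x 150 x 35 mm. Origin: centre of its underside. Leave alone.
- screwdriver: Screwdriver lying flat on the bench. Leave alone.
- flux_bottle: Small white bottle with a red cap, 44 mm across, 100 mm tall. Origin: centre of its underside. Leave alone.
- solder_spool: Bare aluminium spool standing upright, 56 mm across, 45 mm tall. Origin: centre of its underside. Leave alone.
There are look-alikes about, which are no part of the job. Several things look just like the sheet: the one meant starts farthest from the robot's base.

How it is judged:
By the outcome, as a careful person would: the job done as asked, in the order asked, and still so for the second after the job is handed in, while the arm keeps its last pose, push and grip.
It also fails if it takes over 72 s, if anything falls off the work surface, if the arm or the gripper's body presses on something with over 40 N, if the wrist force passes 120 N, or if a joint passes its speed limit or range.

## Working session

There is one attempt and no reset: what is moved stays moved. The work goes in short steps, Python scripts to look and compute and a tool call to move; the robot and the scene stay as the last step left them, time stands still between calls to the robot, and variables do not carry over. Pictures are saved under pics/ and viewed, at most 12 in all, crops included, and the job is handed in when it is done.

Besides the shell and the picture viewer there is one more tool, called after ">>>" in YAML: its name, and indented under it one key for each argument. apply_moves: Moves the arm, as the interface text tells. Shifts and turns lie within -1 to 1; 1 stands for 0.04 m of shift or 0.1 rad of turn. Its arguments: {"type":"object","properties":{"commands":{"type":"array","items":{"type":"array","items":{"type":"number"}}},"force":{"type":"number"}},"required":["commands"]}

```bash
ls; mkdir -p pics; cat > h.py <<'E'
import numpy as np, cv2
from workcell import sense, viewer, ctrl
def shot(n):
    c=viewer.camera(n); np.savez('/tmp/'+n,**{k:np.asarray(v) for k,v in c.items()}); return c
def R(att):
    a=np.asarray(att,float)
    if a.shape==(3,3): return a
    from scipy.spatial.transform import Rotation as Ro
    return Ro.from_euler('xyz',a).as_matrix()
def cloud(c):
    d=c['depth'];K=np.asarray(c['camera_matrix']);v,u=np.mgrid[:d.shape[0],:d.shape[1]]
    p=np.stack([(u-K[0,2])/K[0,0]*d,(v-K[1,2])/K[1,1]*d,d],-1)
    p=p@R(c['attitude']).T+np.asarray(c['origin']); p[d==0]=np.nan; return p
def proj(c,P):
    q=(np.asarray(P)-np.asarray(c['origin']))@R(c['attitude']);K=np.asarray(c['camera_matrix'])
    return q[...,:2]/q[...,2:]*[K[0,0],K[1,1]]+[K[0,2],K[1,2]]
def save(im,n): cv2.imwrite('pics/'+n,cv2.cvtColor(np.ascontiguousarray(im),cv2.COLOR_RGB2BGR))
E
python3 - <<'E'
from h import *
for n in('top','scene'):
    c=shot(n);save(c['pixels'],n+'0.png');print(n,c['origin'],c['attitude'],c['camera_matrix'])
s=sense();print(s,ctrl.hold_point_z)
E
```

```text
pics
top [0.44054313 0.01343798 1.35439359] [-3.07382835 -0.02102981 -1.5938762 ] [[388.3896509    0.         325.52793084]
 [  0.         388.3896509  206.5533691 ]
 [  0.           0.           1.        ]]
scene [ 1.38298841 -0.12948418  0.91106303] [-2.32626999e+00  7.00954830e-04  1.42878447e+00] [[452.19285651   0.         313.66419921]
 [  0.         452.19285651 210.15815675]
 [  0.           0.           1.        ]]
{'time_s': 0.1, 'qpos': array([-1.48631157e+00,  3.81138930e-01,  1.29815014e+00, -2.85831279e-06,
        1.46359961e+00, -2.15309802e-01]), 'qd': array([-0.00127121, -0.00292948, -0.00247868,  0.00060277,  0.00129079,
        0.00131743]), 'joint_torque': array([ 4.02537888e-03, -4.49215472e+01, -2.31655777e+01, -6.61845661e-05,
        3.64598534e-03,  4.09833405e-06]), 'position': array([ 0.16239794, -0.52520965,  0.23077973]), 'tcp_rot': array([-3.14032594e+00, -2.74121138e-04,  2.99794697e-01]), 'force': array([-0.76846742, -0.69551739, -0.60925636]), 'torque': array([ 0.00847346,  0.01314781, -0.04838245]), 'grasp_force': 0.0, 'gripper_width': 0.0851509516199913} 0.0187
```

View pics/top0.png

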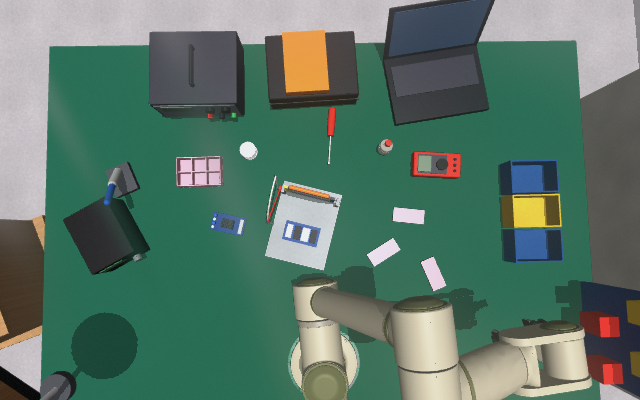

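View pics/scene0.png

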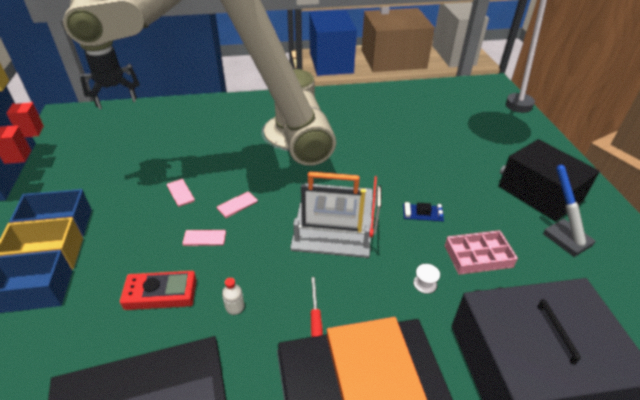

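Sheet candidates in the top view are (408,216), (383,252) and (433,274). The base is at about (323,362), so (408,216) looks farthest. The tray at (199,171) is not a candidate. The blue board is at (228,223). The other boards, (301,233), are the bolted-down one in the station. I'll measure these and check with a crop.

```bash
cat > meas.py <<'E'
from h import *
def rect(p,m):
    q=p[m][:,:2]; q=q[~np.isnan(q).any(1)]
    (cx,cy),(w,h),a=cv2.minAreaRect((q*1000).astype(np.float32)); 
    a=np.radians(a)
    if w>h: w,h=h,w; la=a
    else: la=a+np.pi/2
    return np.round([cx,cy,w,h],1), round((la+np.pi/2)%np.pi-np.pi/2,3)  # la: angle of long axis from world x
def blobs(m,lo):
    n,l,s,_=cv2.connectedComponentsWithStats(m.astype(np.uint8))
    return [(l==i,s[i]) for i in range(1,n) if s[i,4]>lo]
E
python3 - <<'E'
from meas import *
for n in('top','scene'):
    c=dict(np.load('/tmp/%s.npz'%n)); p=cloud(c); hsv=cv2.cvtColor(c['pixels'],cv2.COLOR_RGB2HSV).astype(int); H,S,V=hsv[...,0],hsv[...,1],hsv[...,2]
    z=p[...,2]
    print(n)
    m=(z<.03)&(V>150)&(S<110)&((H>150)|(H<5))
    for b,s in blobs(m,150): print('pink',s,rect(p,b),np.nanmedian(z[b]),np.hypot(*np.nanmedian(p[b],0)[:2]))
    m=(H>100)&(H<130)&(S>120)&(z<.1)&(p[...,0]>.2)&(p[...,0]<.7)&(p[...,1]>-.3)&(p[...,1]<.45)
    for b,s in blobs(m,40): print('blue',s,rect(p,b),np.nanmedian(z[b]))
    m=(z>.007)&(z<.018)&(S<40)&(V>90)&(abs(p[...,1])<.25)&(p[...,0]>.3)&(p[...,0]<.75)
    for b,s in blobs(m,400): print('base',s,rect(p,b),np.nanmedian(z[b]))
    m=(H>5)&(H<18)&(S>150)&(z>.1)&(abs(p[...,1])<.2)&(p[...,0]>.3)&(p[...,0]<.75)
    for b,s in blobs(m,30): print('bar',s,rect(p,b),np.nanmedian(p[b],0))
    m=((H>170)|(H<5))&(S>130)&(z>.03)&(abs(p[...,1])<.2)&(p[...,0]>.3)&(p[...,0]<.7)
    for b,s in blobs(m,20): print('red',s,rect(p,b),np.nanmedian(p[b],0))
    m=(z>.02)&(z<.04)&(V<70)&(p[...,1]>.15)&(p[...,1]<.35)&(p[...,0]>.25)&(p[...,0]<.5)
    for b,s in blobs(m,30): print('sink',s,rect(p,b),np.nanmedian(p[b],0))
c=dict(np.load('/tmp/top.npz'));a=c['pixels'][170:310,190:470];save(cv2.resize(a,None,fx=2.8,fy=2.8,interpolation=cv2.INTER_CUBIC),'crop.png')
E
```

```text
top
pink [    0     0   427   220 18920] (array([1157.8,  559.8, 1221.3, 2376.9]), np.float64(1.568)) -0.7507439389268691 2.020992588394067
pink [ 481    0  158   98 5958] (array([ 1458.1, -1387. ,   575.6,   909.2]), np.float64(1.551)) -0.752507063180814 2.200096243241143
pink [194 159  27  26 410] (array([663.2, 389.9,  91.9,  96.2]), np.float64(-1.512)) 0.003165124633174421 0.7887693154280567
pink [178 160  15  26 284] (array([660.1, 463.1,  51.2,  92.7]), np.float64(0.033)) 0.0030645914533484753 0.8105406289494496
pink [396 207  28  17 262] (array([ 494.1, -309.1,   49.6,   98.9]), np.float64(1.456)) 0.0062507223171610615 0.5921492838388337
pink [421 257  25  34 431] (array([ 291.2, -383.2,   49.3,  108.7]), np.float64(0.383)) 0.005748625264922369 0.4813643098317869
pink [   0  335   42   57 1167] (array([-201.1, 1575.1,  222.7,  288.5]), np.float64(0.001)) -0.7508378462185439 1.5536858728280427
pink [600 383  39  17 374] (array([ -433., -1493.,    92.,   383.]), np.float64(1.067)) -0.7535611890165406 1.6094080433518962
blue [210 212  33  24 334] (array([481.8, 327.8,  61.7, 104.
[... 1415 characters left out ...]
pink [ 449  232   67   41 1456] (array([647.3, 411.9, 136.2, 147.9]), np.float64(-1.546)) 0.012528384359707656 0.7852433377851842
blue [404 204  40  17 325] (array([484. , 323. ,  71.9, 111.4]), np.float64(1.202)) 0.0029899779032743767
base [ 291  229   79   28 1499] (array([565.1,  32.5,  79.8, 209.8]), np.float64(1.304)) 0.010963845667309347
bar [308 173  51  20 326] (array([564.8,  33. ,  13.6, 119.8]), np.float64(1.299)) [0.56519743 0.02980353 0.2360511 ]
red [369 178   7  59  93] (array([546.8, 144.3,   7.7, 123. ]), np.float64(-0.25)) [0.5533091  0.14461645 0.10181383]
sink [417 203  14   9 114] (array([481.5, 319.2,  35. ,  39.7]), np.float64(1.358)) [0.48239427 0.31774667 0.02582607]
```

View pics/crop.png

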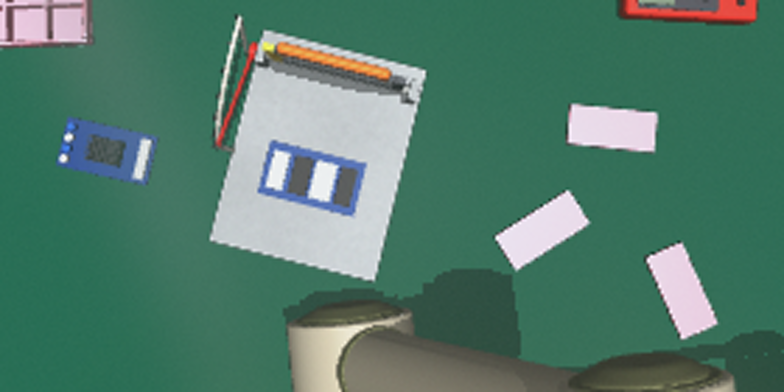

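The crop shows three identical pink sheets. The one at crop (612,128), which is top view (408,216), is about 0.58 m from the base. The other two are at 0.43 m and 0.48 m, so that one is my sheet. The loose board is at crop (107,150), and the red pointer is at crop (235,95), on the station's +y side.

```bash
cat > plan.py <<'E'
from h import *
import sys
def plan(x,y,z,yaw,n):
    s=sense();p=s['position'];y0=s['tcp_rot'][2]
    d=np.array([x,y,z])-p;dy=(yaw-y0+np.pi)%(2*np.pi)-np.pi
    print('at',np.round(p,4),round(y0,3),'t',round(s['time_s'],2),'delta',np.round(d,4),round(dy,3))
    for i in range(n):
        a=y0+dy*i/n; e=d/n
        X=np.array([np.cos(a),np.sin(a)]);Y=np.array([np.sin(a),-np.cos(a)])
        r=[e[:2]@X/.04,e[:2]@Y/.04,-e[2]/.04,-dy/n/.1]; print([float(round(v,2)) for v in r])
if __name__=='__main__': a=[float(v) for v in sys.argv[1:]]; plan(*a[:4],int(a[4]))
E
python3 plan.py .492 -.309 .12 1.456 15
python3 - <<'E'
from meas import *
psi=-.267;O=np.array([.470,.0612,0]);Rz=np.array([[np.cos(psi),-np.sin(psi),0],[np.sin(psi),np.cos(psi),0],[0,0,1]])
for n in('top','scene'):
    c=dict(np.load('/tmp/%s.npz'%n)); p=cloud(c); hsv=cv2.cvtColor(c['pixels'],cv2.COLOR_RGB2HSV).astype(int); H,S,V=hsv[...,0],hsv[...,1],hsv[...,2]
    q=(p-O)@Rz*1000
    m=((H>170)|(H<5))&(S>130)&(q[...,2]>30)&(q[...,1]>80)&(q[...,1]<130)&(abs(q[...,0])<140)
    w=q[m]; w=w[np.argsort(w[:,0])]; print(n,np.round(w[::6]).tolist()); print(np.degrees(0)+np.median(np.arctan2(w[:,2]-60,100-w[:,0])))
    v,u=np.where(((H>170)|(H<5))&(S>130)&(q[...,1]>60)&(q[...,1]<250)); k=(abs(u-(273 if n=='top' else 373))<12);v,u=v[k],u[k]
    # project model pointer
    red=np.zeros(H.shape,np.uint8);red[((H>170)|(H<6))&(S>110)]=1
    dt=cv2.distanceTransform(1-red,cv2.DIST_L2,5)
    res=[]
    for th in np.arange(.5,1.05,.05):
        r=np.linspace(40,150,60);P=np.stack([100-r*np.cos(th),104+0*r,60+r*np.sin(th)],1)/1000@Rz.T+O
        uv=proj(c,P);res.append((round(th,2),round(float(np.mean(dt[uv[:,1].round().astype(int),uv[:,0].round().astype(int)])),2)))
    print(res)
E
```

```text
at [ 0.1624 -0.5252  0.2308] 0.3 t 0.1 delta [ 0.3296  0.2162 -0.1108] 1.156
[0.63, -0.18, 0.18, -0.77]
[0.64, -0.13, 0.18, -0.77]
[0.65, -0.08, 0.18, -0.77]
[0.66, -0.03, 0.18, -0.77]
[0.66, 0.02, 0.18, -0.77]
[0.65, 0.07, 0.18, -0.77]
[0.65, 0.12, 0.18, -0.77]
[0.64, 0.17, 0.18, -0.77]
[0.62, 0.22, 0.18, -0.77]
[0.6, 0.26, 0.18, -0.77]
[0.58, 0.31, 0.18, -0.77]
[0.55, 0.35, 0.18, -0.77]
[0.53, 0.39, 0.18, -0.77]
[0.49, 0.43, 0.18, -0.77]
[0.46, 0.47, 0.18, -0.77]
top [[-17.0, 103.0, 153.0], [-4.0, 104.0, 144.0], [9.0, 105.0, 139.0], [19.0, 105.0, 133.0], [30.0, 103.0, 121.0], [44.0, 102.0, 105.0], [57.0, 106.0, 98.0], [72.0, 104.0, 91.0], [85.0, 102.0, 70.0], [95.0, 102.0, 71.0], [105.0, 105.0, 66.0]]
0.7323124860669638
[(np.float64(0.5), 0.82), (np.float64(0.55), 0.45), (np.float64(0.6), 0.18), (np.float64(0.65), 0.02), (np.float64(0.7), 0.0), (np.float64(0.75), 0.08), (np.float64(0.8), 0.35), (np.float64(0.85), 0.6), (np.float64(0.9), 0.82), (np.float64(0.95), 1.02), (np.float64(1.0), 1.28)]
scene [[-9.0, 102.0, 154.0], [5.0, 100.0, 149.0], [12.0, 104.0, 138.0], [20.0, 102.0, 130.0], [27.0, 102.0, 126.0], [35.0, 101.0, 119.0], [41.0, 102.0, 110.0], [53.0, 100.0, 103.0], [59.0, 101.0, 95.0], [67.0, 102.0, 88.0], [80.0, 103.0, 83.0], [92.0, 101.0, 72.0], [100.0, 104.0, 73.0], [105.0, 102.0, 70.0], [108.0, 102.0, 69.0], [113.0, 103.0, 60.0]]
0.7726666887618769
[(np.float64(0.5), 0.0), (np.float64(0.55), 0.03), (np.float64(0.6), 0.08), (np.float64(0.65), 0.13), (np.float64(0.7), 0.19), (np.float64(0.75), 0.23), (np.float64(0.8), 0.33), (np.float64(0.85), 0.41), (np.float64(0.9), 0.49), (np.float64(0.95), 0.54), (np.float64(1.0), 0.6)]
```

>>> apply_moves:
  commands:
    - [0.63,-0.18,0.18,-0.77,85]
    - [0.64,-0.13,0.18,-0.77,85]
    - [0.65,-0.08,0.18,-0.77,85]
    - [0.66,-0.03,0.18,-0.77,85]
    - [0.66,0.02,0.18,-0.77,85]
  force: 40

```text
time_s: 0.52
position: [0.2734, -0.4528, 0.1947]
tcp_rot: [-3.141, -0.0, 0.688]
force: [0.1, 0.6, 0.3]
gripper_width: 0.0848
grasp_force: 0.0
```

>>> apply_moves:
  commands:
    - [0.65,0.07,0.18,-0.77,85]
    - [0.65,0.12,0.18,-0.77,85]
    - [0.64,0.17,0.18,-0.77,85]
    - [0.62,0.22,0.18,-0.77,85]
    - [0.6,0.26,0.18,-0.77,85]

```text
time_s: 0.93
position: [0.3836, -0.3808, 0.1587]
tcp_rot: [-3.141, -0.0, 1.074]
force: [-0.7, -0.5, 0.3]
gripper_width: 0.085
grasp_force: 0.0
```

>>> apply_moves:
  commands:
    - [0.58,0.31,0.18,-0.77,85]
    - [0.55,0.35,0.18,-0.77,85]
    - [0.53,0.39,0.18,-0.77,85]
    - [0.49,0.43,0.18,-0.77,85]
    - [0.46,0.47,0.18,-0.77,85]

```text
time_s: 1.35
position: [0.493, -0.3087, 0.1226]
tcp_rot: [-3.141, -0.0, 1.459]
force: [-0.1, -0.5, 0.6]
gripper_width: 0.0852
grasp_force: 0.0
```

```bash
python3 - <<'E'
from meas import *
from workcell import ctrl
print(ctrl.hold_point_z)
c=shot('scene');p=cloud(c);hsv=cv2.cvtColor(c['pixels'],cv2.COLOR_RGB2HSV).astype(int);H,S,V=hsv[...,0],hsv[...,1],hsv[...,2]
save(cv2.resize(c['pixels'][130:280,120:320],None,fx=3.5,fy=3.5,interpolation=cv2.INTER_CUBIC),'s1.png')
d=shot('top')
E
python3 plan.py .492 -.309 .02 1.456 5
```

```text
0.0187
at [ 0.4938 -0.3072  0.1217] 1.46 t 1.45 delta [-0.0018 -0.0018 -0.1017] -0.004
[-0.01, -0.01, 0.51, 0.01]
[-0.01, -0.01, 0.51, 0.01]
[-0.01, -0.01, 0.51, 0.01]
[-0.01, -0.01, 0.51, 0.01]
[-0.01, -0.01, 0.51, 0.01]
```

View pics/s1.png

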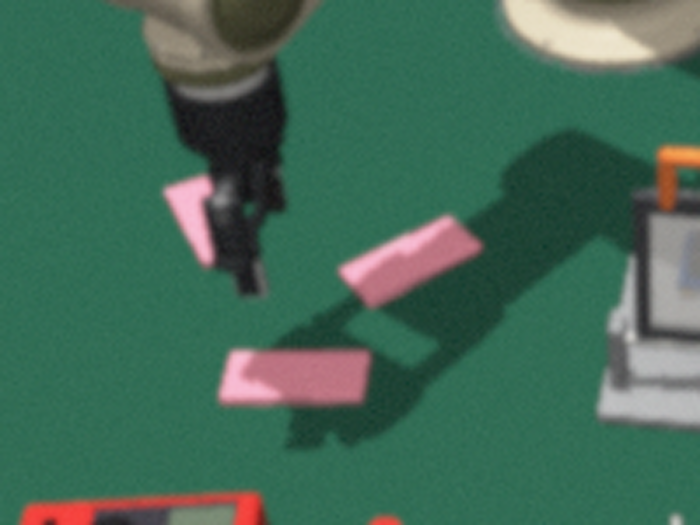

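>>> apply_moves:
  commands:
    - [0,0,0.8,0,85]
    - [0,0,0.8,0,85]
    - [0,0,0.6,0,85]
    - [0,0,0.4,0,85]
    - [0,0,0.2,0,85]

```text
time_s: 1.87
position: [0.4908, -0.3095, 0.0091]
tcp_rot: [-3.138, -0.002, 1.453]
force: [-0.3, 0.6, 0.6]
gripper_width: 0.085
grasp_force: 0.0
```

>>> apply_moves:
  commands:
    - [0,0,0.05,0,85]
    - [0,0,0.05,0,85]
    - [0,0,0,0,85]

```text
time_s: 2.12
position: [0.4923, -0.3102, 0.0081]
tcp_rot: [3.141, 0.001, 1.454]
force: [0.5, -0.6, 0.2]
gripper_width: 0.0853
grasp_force: 0.0
```

>>> apply_moves:
  commands:
    - [0,0,0.04,0,60]
    - [0,0,0,0,45]
    - [0,0,0,0,40]
    - [0,0,0,0,40]
    - [0,0,0,0,40]

```text
time_s: 2.53
position: [0.4925, -0.31, 0.0065]
tcp_rot: [3.14, 0.001, 1.455]
force: [0.3, 0.5, 5.3]
gripper_width: 0.0398
grasp_force: 2.6
```

>>> apply_moves:
  commands:
    - [0,0,0,0,40]
    - [0,0,0,0,40]
    - [0,0,0,0,40]

```text
time_s: 2.78
position: [0.4925, -0.3101, 0.0065]
tcp_rot: [3.14, 0.001, 1.455]
force: [-0.3, 0.8, 5.8]
gripper_width: 0.04
grasp_force: 2.9
```

>>> apply_moves:
  commands:
    - [0,0,-0.2,0,85]
    - [0,0,0,0,85]
    - [0,0,0,0,85]
    - [0,0,0,0,85]
    - [0,0,0,0,85]

```text
time_s: 3.2
position: [0.492, -0.3096, 0.0135]
tcp_rot: [-3.141, -0.0, 1.455]
force: [-0.7, -0.1, -0.4]
gripper_width: 0.0849
grasp_force: 0.0
```

```bash
python3 - <<'E'
from meas import *
print(sense()['position'],sense()['gripper_width'])
c=shot('scene');p=cloud(c);hsv=cv2.cvtColor(c['pixels'],cv2.COLOR_RGB2HSV).astype(int);H,S,V=hsv[...,0],hsv[...,1],hsv[...,2]
o=dict(np.load('/tmp/scene.npz'))
save(cv2.resize(c['pixels'][180:270,150:270],None,fx=6,fy=6,interpolation=cv2.INTER_CUBIC),'s2.png')
E
```

```text
[ 0.49202296 -0.30962747  0.01354388] 0.0849211645362982
```

View pics/s2.png

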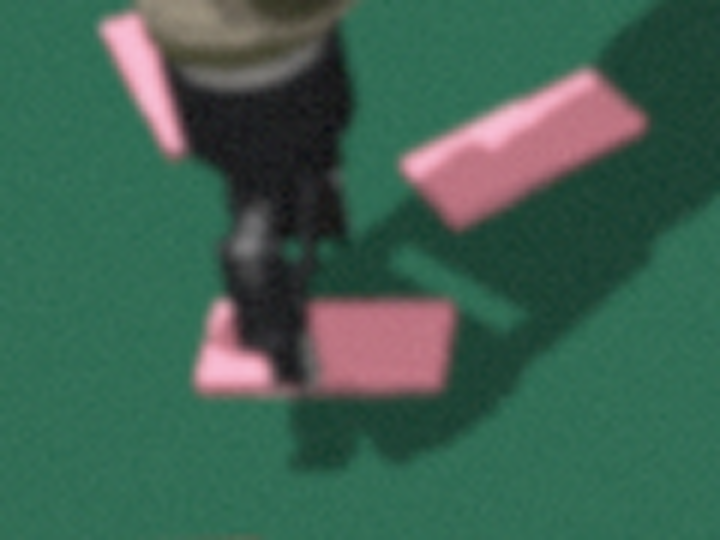

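The front finger, at crop (292,380), seems left of the sheet's middle at crop (320,340). I'll compare it with its projection.

```bash
python3 - <<'E'
from meas import *
s=sense();t=s['position'];yaw=s['tcp_rot'][2];Y=np.array([np.sin(yaw),-np.cos(yaw),0])
for n in('scene','top'):
    c=shot(n);p=cloud(c);hsv=cv2.cvtColor(c['pixels'],cv2.COLOR_RGB2HSV).astype(int);H,S,V=hsv[...,0],hsv[...,1],hsv[...,2]
    print(n,'finger proj',proj(c,t+Y*.049),proj(c,t-Y*.049),'sheet ctr',proj(c,[.4915,-.3092,.008]))
    m=(p[...,2]<.03)&(V>100)&(S<150)&((H>160)|(H<6))&(p[...,0]>.4)&(p[...,0]<.56)&(p[...,1]>-.4)&(p[...,1]<-.22)
    print(rect(p,m),np.nanmean(p[m],0))
    # quad corners
    a,l=[(b,q) for b,q in blobs(m,50)][0];print(l)
    K=(p[...,2]>.015)&(p[...,2]<.05)&(V<90)&(np.hypot(p[...,0]-t[0],p[...,1]-t[1])<.1);
    for b,q in blobs(K,8): print('finger',q,np.nanmean(p[b],0))
E
```

```text
scene finger proj [199.97584082 247.69142382] [205.43233024 221.76377044] sheet ctr [203.29136057 235.58098088]
(array([ 462.4, -300.7,  121.8,  162.4]), np.float64(-0.28)) [ 0.48757491 -0.29198263  0.00613792]
[221 210  15   8  69]
finger [203 213   6   8  34] [ 0.44972286 -0.3003722   0.03678099]
finger [196 239   6   6  22] [ 0.5467247  -0.31340502  0.0421137 ]
top finger proj [411.18070551 201.8897186 ] [408.98814583 229.97741453] sheet ctr [409.59022032 216.12178451]
(array([ 466.2, -247.6,   33.2,  133.4]), np.float64(-0.424)) [ 0.4947327  -0.26180997  0.00603146]
[392 207  13  15 104]
```

>>> apply_moves:
  commands:
    - [0,0,0.2,0,85]
    - [0,0,0.18,0,85]
    - [0,0,0,0,60]
    - [0,0,0,0,55]
    - [0,0,0,0,54]

```text
time_s: 3.77
position: [0.4921, -0.3097, -0.0017]
tcp_rot: [-3.141, -0.0, 1.455]
force: [0.8, -0.4, -0.5]
gripper_width: 0.0545
grasp_force: 0.1
```

>>> apply_moves:
  commands:
    - [0,0,0,0,45]
    - [0,0,0,0,45]
    - [0,0,0,0,45]
    - [0,0,0,0,45]

```text
time_s: 4.1
position: [0.4923, -0.3099, -0.0011]
tcp_rot: [3.141, 0.0, 1.455]
force: [-0.0, 0.5, 4.0]
gripper_width: 0.0485
grasp_force: 41.7
```

>>> apply_moves:
  commands:
    - [0,0,-0.2,0,45]
    - [0,0,-0.7,0,45]
    - [0,0,-1,0,45]
    - [0,0,-1,0,45]
    - [0,0,-0.9,0,45]

```text
time_s: 4.52
position: [0.4919, -0.3095, 0.1532]
tcp_rot: [3.141, 0.0, 1.455]
force: [0.1, -0.3, 0.1]
gripper_width: 0.0487
grasp_force: 41.7
```

```bash
python3 plan.py .441 .0692 .15 1.304 15
python3 - <<'E'
from meas import *
t=sense()['position'];print(sense()['gripper_width'],sense()['grasp_force'])
for n in('scene','top'):
    c=shot(n);p=cloud(c);hsv=cv2.cvtColor(c['pixels'],cv2.COLOR_RGB2HSV).astype(int);H,S,V=hsv[...,0],hsv[...,1],hsv[...,2]
    m=(p[...,2]<t[2]+.03)&(p[...,2]>t[2]-.03)&(V>90)&(S<150)&((H>150)|(H<8))&(abs(p[...,0]-t[0])<.1)&(abs(p[...,1]-t[1])<.1)
    if m.sum()>20: print(n,m.sum(),rect(p,m),np.nanmedian(p[m],0))
E
```

```text
at [ 0.4919 -0.3095  0.1532] 1.455 t 4.52 delta [-0.0509  0.3787 -0.0032] -0.151
[0.62, -0.16, 0.01, 0.1]
[0.62, -0.16, 0.01, 0.1]
[0.61, -0.17, 0.01, 0.1]
[0.61, -0.18, 0.01, 0.1]
[0.61, -0.18, 0.01, 0.1]
[0.61, -0.19, 0.01, 0.1]
[0.61, -0.19, 0.01, 0.1]
[0.6, -0.2, 0.01, 0.1]
[0.6, -0.21, 0.01, 0.1]
[0.6, -0.21, 0.01, 0.1]
[0.6, -0.22, 0.01, 0.1]
[0.6, -0.22, 0.01, 0.1]
[0.59, -0.23, 0.01, 0.1]
[0.59, -0.24, 0.01, 0.1]
[0.59, -0.24, 0.01, 0.1]
0.0487316570746198 41.73301935195923
scene 489 (array([ 499.3, -307.4,   65.9,  111. ]), np.float64(1.486)) [ 0.50033302 -0.29417945  0.16166445]
top 119 (array([ 498.5, -270.6,   37.6,   47.9]), np.float64(-0.134)) [ 0.50723169 -0.26386479  0.16732394]
```

>>> apply_moves:
  commands:
    - [0.62,-0.16,0.01,0.1,45]
    - [0.62,-0.16,0.01,0.1,45]
    - [0.61,-0.17,0.01,0.1,45]
    - [0.61,-0.18,0.01,0.1,45]
    - [0.61,-0.18,0.01,0.1,45]

```text
time_s: 5.03
position: [0.4743, -0.1821, 0.1481]
tcp_rot: [-3.14, -0.0, 1.404]
force: [0.6, -0.1, 0.0]
gripper_width: 0.0487
grasp_force: 41.7
```

>>> apply_moves:
  commands:
    - [0.61,-0.19,0.01,0.1,45]
    - [0.61,-0.19,0.01,0.1,45]
    - [0.6,-0.2,0.01,0.1,45]
    - [0.6,-0.21,0.01,0.1,45]
    - [0.6,-0.21,0.01,0.1,45]

```text
time_s: 5.45
position: [0.4573, -0.056, 0.1462]
tcp_rot: [-3.141, -0.0, 1.354]
force: [0.5, 1.0, -0.5]
gripper_width: 0.0486
grasp_force: 41.7
```

>>> apply_moves:
  commands:
    - [0.6,-0.22,0.01,0.1,45]
    - [0.6,-0.22,0.01,0.1,45]
    - [0.59,-0.23,0.01,0.1,45]
    - [0.5,-0.24,0.01,0.1,45]
    - [0.4,-0.24,0.01,0.1,45]

```text
time_s: 5.87
position: [0.4376, 0.0596, 0.1442]
tcp_rot: [-3.141, -0.0, 1.305]
force: [-0.4, -0.6, -0.9]
gripper_width: 0.0487
grasp_force: 41.7
```

```bash
python3 plan.py .4405 .0672 .055 1.304 4
```

```text
at [0.4376 0.0596 0.1442] 1.305 t 5.87 delta [ 0.0029  0.0076 -0.0892] -0.001
[0.05, 0.01, 0.56, 0.0]
[0.05, 0.01, 0.56, 0.0]
[0.05, 0.01, 0.56, 0.0]
[0.05, 0.01, 0.56, 0.0]
```

>>> apply_moves:
  commands:
    - [0.05,0.01,0.56,0,45]
    - [0.05,0.01,0.56,0,45]
    - [0.05,0.01,0.56,0,45]
    - [0.05,0.01,0.4,0,45]
    - [0,0,0,0,45]

```text
time_s: 6.28
position: [0.4402, 0.0658, 0.0588]
tcp_rot: [-3.136, 0.001, 1.305]
force: [-0.2, 0.1, -1.0]
gripper_width: 0.0484
grasp_force: 41.7
```

```bash
python3 plan.py .4405 .0672 .039 1.304 3
python3 - <<'E'
from meas import *
for n in ('scene','top'):
    c=shot(n); u,v=proj(c,[.4405,.0672,.05]).astype(int); save(cv2.resize(c['pixels'][v-45:v+45,u-60:u+60],None,fx=6,fy=6,interpolation=cv2.INTER_CUBIC),'n_%s.png'%n)
a=cv2.imread('pics/n_scene.png');b=cv2.imread('pics/n_top.png');cv2.imwrite('pics/n.png',cv2.resize(np.hstack([a,b]),(800,300)))
E
```

```text
at [0.4402 0.0658 0.0588] 1.305 t 6.28 delta [ 0.0003  0.0014 -0.0198] -0.001
[0.01, -0.0, 0.16, 0.0]
[0.01, -0.0, 0.16, 0.0]
[0.01, -0.0, 0.16, 0.0]
```

View pics/n.png

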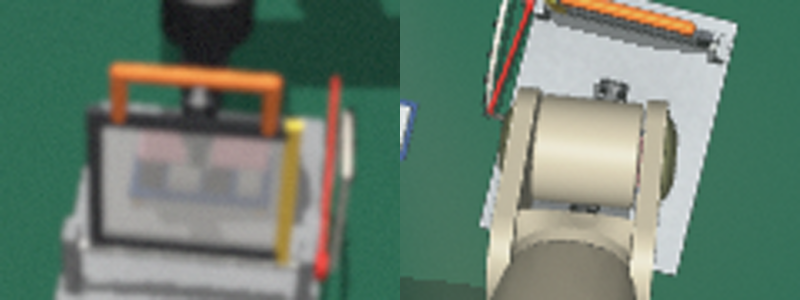

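Through the window the sheet spans x 137–270 and the bolted-down board 130–270, so it is centred. I'll lower it.

>>> apply_moves:
  commands:
    - [0.02,0,0.2,0,45]
    - [0.01,0,0.14,0,45]
    - [0,0,0.08,0,45]
    - [0,0,0,0,45]

```text
time_s: 6.72
position: [0.4421, 0.0665, 0.0441]
tcp_rot: [-3.141, 0.0, 1.305]
force: [-0.5, 0.5, -0.9]
gripper_width: 0.0485
grasp_force: 41.7
```

>>> apply_moves:
  commands:
    - [0,0,0.05,0,45]
    - [0,0,0.04,0,45]
    - [0,0,0,0,45]

```text
time_s: 6.97
position: [0.4423, 0.0665, 0.0408]
tcp_rot: [-3.141, 0.0, 1.305]
force: [-0.5, -0.5, -0.9]
gripper_width: 0.0489
grasp_force: 41.7
```

>>> apply_moves:
  commands:
    - [0,0,0.04,0,45]
    - [0,0,0.03,0,45]
    - [0,0,0,0,45]

```text
time_s: 7.22
position: [0.4425, 0.0665, 0.0389]
tcp_rot: [3.141, -0.0, 1.305]
force: [-2.6, 0.0, 10.0]
gripper_width: 0.0487
grasp_force: 42.9
```

>>> apply_moves:
  commands:
    - [0,0,-0.02,0,45]
    - [0,0,0,0,55]
    - [0,0,0,0,65]
    - [0,0,0,0,70]
    - [0,0,0,0,70]

```text
time_s: 7.63
position: [0.4423, 0.0666, 0.0388]
tcp_rot: [-3.141, 0.0, 1.305]
force: [0.2, -0.4, 0.1]
gripper_width: 0.0701
grasp_force: 0.0
```

>>> apply_moves:
  commands:
    - [0,0,-0.3,0,70]
    - [0,0,-1,0,70]
    - [0,0,-1,0,70]
    - [0,0,-1,0,70]
    - [0,0,-1,0,70]

```text
time_s: 8.05
position: [0.4417, 0.0666, 0.2129]
tcp_rot: [-3.141, 0.0, 1.305]
force: [1.1, 0.4, -0.3]
gripper_width: 0.07
grasp_force: 0.0
```

>>> apply_moves:
  commands:
    - [0,0,-1,0,70]
    - [0,0,-1,0,70]
    - [0,0,-0.7,0,70]

```text
time_s: 8.3
position: [0.4423, 0.0666, 0.3226]
tcp_rot: [3.138, -0.001, 1.305]
force: [-0.0, 0.6, 0.0]
gripper_width: 0.0698
grasp_force: 0.0
```

```bash
python3 plan.py .4825 .321 .30 1.331 10
```

```text
at [0.4423 0.0666 0.3226] 1.305 t 8.3 delta [ 0.0402  0.2544 -0.0226] 0.026
[0.64, -0.07, 0.06, -0.03]
[0.64, -0.07, 0.06, -0.03]
[0.64, -0.07, 0.06, -0.03]
[0.64, -0.07, 0.06, -0.03]
[0.64, -0.06, 0.06, -0.03]
[0.64, -0.06, 0.06, -0.03]
[0.64, -0.06, 0.06, -0.03]
[0.64, -0.06, 0.06, -0.03]
[0.64, -0.06, 0.06, -0.03]
[0.64, -0.06, 0.06, -0.03]
```

>>> apply_moves:
  commands:
    - [0.64,-0.07,0.06,-0.03,80]
    - [0.64,-0.07,0.06,-0.03,80]
    - [0.64,-0.07,0.06,-0.03,80]
    - [0.64,-0.07,0.06,-0.03,80]
    - [0.64,-0.06,0.06,-0.03,80]

```text
time_s: 8.72
position: [0.462, 0.195, 0.3067]
tcp_rot: [-3.141, 0.0, 1.32]
force: [0.9, -0.5, -0.4]
gripper_width: 0.0795
grasp_force: 0.0
```

>>> apply_moves:
  commands:
    - [0.64,-0.06,0.06,-0.03,80]
    - [0.64,-0.06,0.06,-0.03,80]
    - [0.64,-0.06,0.06,-0.03,80]
    - [0.64,-0.06,0.06,-0.03,80]
    - [0.64,-0.06,0.06,-0.03,80]

```text
time_s: 9.13
position: [0.4814, 0.3222, 0.2945]
tcp_rot: [-3.141, 0.0, 1.335]
force: [1.4, 0.1, -0.5]
gripper_width: 0.0799
grasp_force: 0.0
```

```bash
python3 plan.py .482 .321 .10 1.331 5
python3 - <<'E'
from meas import *
c=dict(np.load('/tmp/scene.npz'))
# first-look arrays overwritten in scene? both files hold latest; arm was away from the board then
for n in('top','scene'):
    c=dict(np.load('/tmp/%s.npz'%n));hsv=cv2.cvtColor(c['pixels'],cv2.COLOR_RGB2HSV).astype(int);H,S,V=hsv[...,0],hsv[...,1],hsv[...,2];p=cloud(c)
    m=(~((H>60)&(H<95)&(S>60)))&(np.hypot(p[...,0]-.483,p[...,1]-.322)<.09)
    for b,s in blobs(m,60): print(n,s,rect(p,b),'proj c',proj(c,[.482,.321,.01]))
    d=(V<75)&(p[...,2]>.015)&(np.hypot(p[...,0]-.483,p[...,1]-.322)<.04)
    d=m&(V<75)&(np.hypot(p[...,0]-.483,p[...,1]-.322)<.05)&(S<120)
    for b,s in blobs(d,30): print(' sink',s,rect(p,b),np.nanmedian(p[b],0))
# sheet on the nest
c=shot('top');p=cloud(c);hsv=cv2.cvtColor(c['pixels'],cv2.COLOR_RGB2HSV).astype(int);H,S,V=hsv[...,0],hsv[...,1],hsv[...,2]
m=(p[...,2]<.07)&(p[...,2]>.03)&(V>90)&((H>150)|(H<8))&(S<110)&(np.hypot(p[...,0]-.441,p[...,1]-.069)<.1)
for b,s in blobs(m,60): print('sheet',s,rect(p,b),np.nanmedian(p[b],0))
save(cv2.resize(c['pixels'][180:280,190:350],None,fx=5,fy=5,interpolation=cv2.INTER_CUBIC),'t3.png')
E
```

```text
at [0.4814 0.3222 0.2945] 1.335 t 9.13 delta [ 0.0006 -0.0012 -0.1945] -0.004
[-0.0, 0.0, 0.97, 0.01]
[-0.0, 0.0, 0.97, 0.01]
[-0.0, 0.0, 0.97, 0.01]
[-0.0, 0.0, 0.97, 0.01]
[-0.0, 0.0, 0.97, 0.01]
top [210 212  36  24 591] (array([480.3, 322.3,  61.9, 114. ]), np.float64(1.329)) proj c [227.72677669 222.91087249]
scene [403 202  41  20 659] (array([474.7, 322.3,  83. , 118.6]), np.float64(1.355)) proj c [423.51971949 210.33675006]
 sink [417 204  14  11 126] (array([484.5, 317.5,  33.9,  36.9]), np.float64(1.297)) [0.48953081 0.31776108 0.0248504 ]
```

View pics/t3.png

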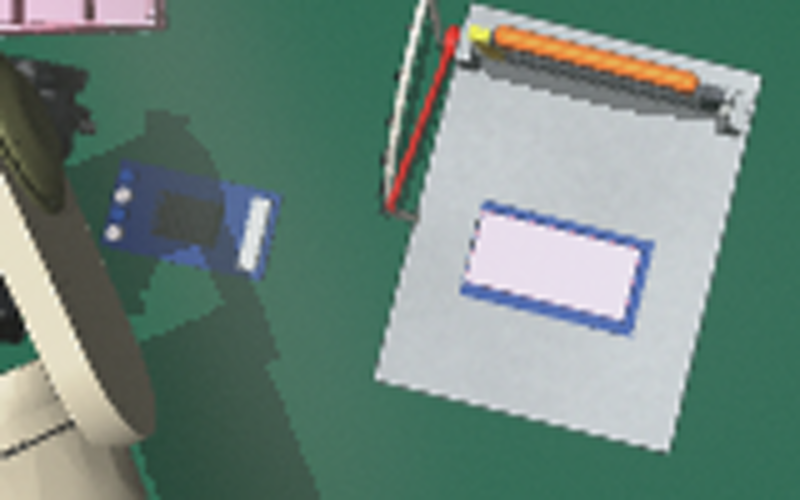

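The sheet is at crop (555,262) on the blue board outline (463–653, 203–335). It is square and perhaps 2–3 mm towards +y. I'll quantify that.

```bash
python3 - <<'E'
from meas import *
c=shot('top');p=cloud(c);im=c['pixels'].astype(int);hsv=cv2.cvtColor(c['pixels'],cv2.COLOR_RGB2HSV).astype(int);H,S,V=hsv[...,0],hsv[...,1],hsv[...,2]
K=np.asarray(c['camera_matrix']);Rm=R(c['attitude']);O=np.asarray(c['origin'])
def onplane(uv,z):
    r=np.c_[(uv[:,0]-K[0,2])/K[0,0],(uv[:,1]-K[1,2])/K[1,1],np.ones(len(uv))]@Rm.T
    return (O+r*((z-O[2])/r[:,2])[:,None])
v,u=np.mgrid[215:252,275:330];v=v.ravel();u=u.ravel()
blue=(H>100)&(H<130)&(S>90)
pk=((H>135)|(H<8))&(V>200)&(S<60)&(S>12)
for nm,m,z in(('sheet',pk,.048),('out',blue|pk,.028)):
    mm=np.zeros(m.shape,np.uint8);mm[215:252,275:330]=m[215:252,275:330]
    b,s=max(blobs(mm>0,50),key=lambda t:t[1][4])
    vv,uu=np.where(b);q=onplane(np.c_[uu,vv].astype(float),z)[:,:2]*1000
    print(nm,s,q.mean(0),cv2.minAreaRect(q.astype(np.float32)))
E
```

```text
sheet [283 222  34  21 431] [442.83629992  71.93857947] ((442.3878479003906, 72.69210052490234), (106.97283172607422, 46.830135345458984), 74.17850494384766)
out [282 220  39  27 605] [441.0669654   68.91288404] ((441.2024230957031, 69.19683837890625), (119.01932525634766, 65.00725555419922), 74.67733001708984)
```

>>> apply_moves:
  commands:
    - [0,0.02,1,0.03,70]
    - [0,0,1,0,70]
    - [0,0,1,0,70]
    - [0,0,1,0,70]
    - [0,0,1,0,70]

```text
time_s: 9.65
position: [0.482, 0.3199, 0.0935]
tcp_rot: [3.141, -0.0, 1.331]
force: [0.9, 0.7, 0.2]
gripper_width: 0.0699
grasp_force: 0.0
```

>>> apply_moves:
  commands:
    - [0,0,0.7,0,70]
    - [0,0,0.5,0,70]
    - [0,0,0.4,0,70]
    - [0,0,0,0,70]

```text
time_s: 9.98
position: [0.4807, 0.3194, 0.0279]
tcp_rot: [-3.137, 0.004, 1.331]
force: [-0.2, 0.2, 0.4]
gripper_width: 0.07
grasp_force: 0.0
```

```bash
python3 plan.py .4805 .322 .012 1.331 2
```

```text
at [0.4807 0.3194 0.0279] 1.331 t 9.98 delta [-0.0002  0.0026 -0.0159] -0.0
[0.03, -0.01, 0.2, 0.0]
[0.03, -0.01, 0.2, 0.0]
```

>>> apply_moves:
  commands:
    - [0.03,0,0.2,0,70]
    - [0.02,0,0.19,0,60]
    - [0,0,0,0,40]
    - [0,0,0,0,25]
    - [0,0,0,0,25]

```text
time_s: 10.4
position: [0.4831, 0.3228, 0.0163]
tcp_rot: [3.14, -0.001, 1.332]
force: [0.1, -0.5, -1.9]
gripper_width: 0.0289
grasp_force: 39.6
```

>>> apply_moves:
  commands:
    - [0,0,0,0,25]
    - [0,0,0,0,25]
    - [0,0,0,0,25]

```text
time_s: 10.65
position: [0.4831, 0.3228, 0.0161]
tcp_rot: [3.14, -0.001, 1.332]
force: [-0.2, 0.2, 6.7]
gripper_width: 0.0289
grasp_force: 40.4
```

>>> apply_moves:
  commands:
    - [0,0,-0.2,0,25]
    - [0,0,-0.8,0,25]
    - [0,0,-1,0,25]
    - [0,0,-1,0,25]
    - [0,0,-1,0,25]

```text
time_s: 11.07
position: [0.4821, 0.3223, 0.1774]
tcp_rot: [-3.141, 0.0, 1.332]
force: [0.5, 0.7, -1.6]
gripper_width: 0.0291
grasp_force: 40.0
```

>>> apply_moves:
  commands:
    - [0,0,-1,0,25]
    - [0,0,-0.7,0,25]
    - [0,0,-0.3,0,25]
    - [0,0,0,0,25]

```text
time_s: 11.4
position: [0.4833, 0.3229, 0.2589]
tcp_rot: [3.137, -0.004, 1.332]
force: [-0.3, 0.4, -1.0]
gripper_width: 0.0291
grasp_force: 40.1
```

```bash
python3 plan.py .4415 .0703 .255 1.303 10;python3 - <<'E'
from meas import *
t=sense()['position'];print(t,sense()['gripper_width'])
for n in('top','scene'):
    c=shot(n);hsv=cv2.cvtColor(c['pixels'],cv2.COLOR_RGB2HSV).astype(int);H,S,V=hsv[...,0],hsv[...,1],hsv[...,2];p=cloud(c)
    m=(H>100)&(H<130)&(S>100)&(abs(p[...,2]-t[2])<.04)&(np.hypot(p[...,0]-.483,p[...,1]-.322)<.11)
    for b,s in blobs(m,20): print(n,s,rect(p,b))
E
```

```text
at [0.4833 0.3229 0.2589] 1.332 t 11.4 delta [-0.0418 -0.2526 -0.0039] -0.029
[-0.64, 0.05, 0.01, 0.03]
[-0.64, 0.05, 0.01, 0.03]
[-0.64, 0.05, 0.01, 0.03]
[-0.64, 0.05, 0.01, 0.03]
[-0.64, 0.06, 0.01, 0.03]
[-0.64, 0.06, 0.01, 0.03]
[-0.64, 0.06, 0.01, 0.03]
[-0.64, 0.06, 0.01, 0.03]
[-0.64, 0.06, 0.01, 0.03]
[-0.64, 0.06, 0.01, 0.03]
[0.48326413 0.32287965 0.25894872] 0.029054465714895058
top [225 214   5  14  23] (array([482.3, 266.9,  10.3,  37.2]), np.float64(0.12))
top [213 220   9  15  64] (array([461.8, 299.7,  18.3,  41.4]), np.float64(0.235))
scene [416 137  46  16 355] (array([483.2, 319.2,  65.9, 113.2]), np.float64(1.307))
```

>>> apply_moves:
  commands:
    - [-0.64,0.05,0.01,0.03,25]
    - [-0.64,0.05,0.01,0.03,25]
    - [-0.64,0.05,0.01,0.03,25]
    - [-0.64,0.05,0.01,0.03,25]
    - [-0.64,0.06,0.01,0.03,25]

```text
time_s: 11.92
position: [0.4606, 0.1947, 0.2514]
tcp_rot: [-3.138, 0.002, 1.317]
force: [-0.2, -0.1, -1.5]
gripper_width: 0.0286
grasp_force: 40.1
```

>>> apply_moves:
  commands:
    - [-0.64,0.06,0.01,0.03,25]
    - [-0.64,0.06,0.01,0.03,25]
    - [-0.64,0.06,0.01,0.03,25]
    - [-0.64,0.06,0.01,0.03,25]
    - [-0.64,0.06,0.01,0.03,25]

```text
time_s: 12.33
position: [0.4393, 0.0681, 0.2496]
tcp_rot: [-3.138, 0.001, 1.302]
force: [0.8, 0.7, -1.4]
gripper_width: 0.029
grasp_force: 40.1
```

>>> apply_moves:
  commands:
    - [0,0,0.9,0,25]
    - [0,0,0.9,0,25]
    - [0,0,0.9,0,25]
    - [0,0,0.7,0,25]
    - [0,0,0.5,0,25]

```text
time_s: 12.75
position: [0.438, 0.0693, 0.0916]
tcp_rot: [-3.135, 0.001, 1.301]
force: [0.5, -0.3, -1.6]
gripper_width: 0.0286
grasp_force: 40.1
```

```bash
python3 plan.py .4415 .0703 .066 1.303 3;python3 - <<'E'
from meas import *
c=shot('scene'); u,v=proj(c,[.4405,.0692,.06]).astype(int); save(cv2.resize(c['pixels'][v-50:v+50,u-60:u+60],None,fx=6,fy=6,interpolation=cv2.INTER_CUBIC),'b.png')
E
```

```text
at [0.438  0.0693 0.0916] 1.301 t 12.75 delta [ 0.0035  0.001  -0.0256] 0.002
[0.02, 0.03, 0.21, -0.01]
[0.02, 0.03, 0.21, -0.01]
[0.02, 0.03, 0.21, -0.01]
```

View pics/b.png

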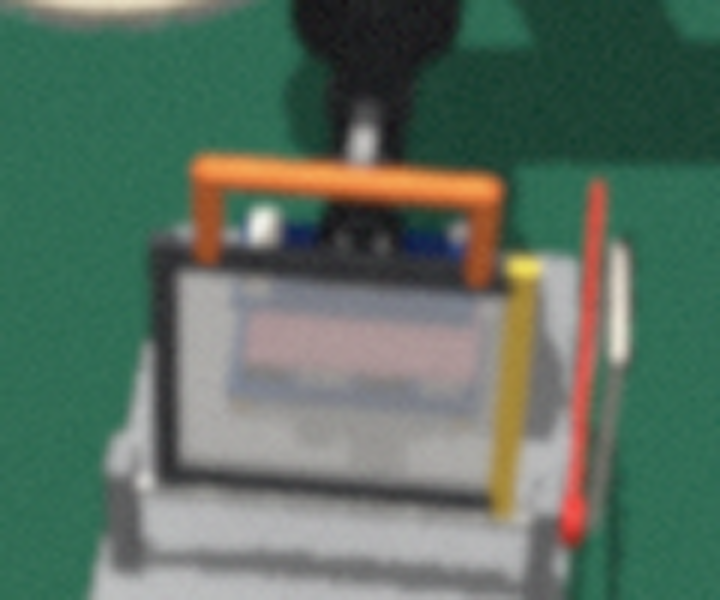

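The held board, at crop x 235–480, sits right above the sheet, at x 243–480. I'll lower it.

>>> apply_moves:
  commands:
    - [0.02,0.03,0.21,0,25]
    - [0.02,0.03,0.18,0,25]
    - [0,0.02,0.12,0,25]
    - [0,0,0.06,0,25]
    - [0,0,0,0,25]

```text
time_s: 13.22
position: [0.4441, 0.0698, 0.0726]
tcp_rot: [3.141, -0.0, 1.302]
force: [0.0, 0.6, -1.3]
gripper_width: 0.0291
grasp_force: 40.1
```

>>> apply_moves:
  commands:
    - [0.01,-0.04,0.08,0,25]
    - [0,0,0.05,0,25]
    - [0,0,0.03,0,25]
    - [0,0,0,0,25]

```text
time_s: 13.55
position: [0.4425, 0.0707, 0.0661]
tcp_rot: [-3.142, 0.0, 1.302]
force: [-0.2, -0.0, -1.0]
gripper_width: 0.0286
grasp_force: 40.1
```

>>> apply_moves:
  commands:
    - [0,0,0.04,0,25]
    - [0,0,0.02,0,25]
    - [0,0,0,0,25]

```text
time_s: 13.8
position: [0.4427, 0.0706, 0.0641]
tcp_rot: [3.141, -0.0, 1.302]
force: [-1.2, -0.0, 5.3]
gripper_width: 0.0291
grasp_force: 40.7
```

Contact at 5 N. I'll release and rise.

>>> apply_moves:
  commands:
    - [0,0,-0.01,0,35]
    - [0,0,0,0,45]
    - [0,0,0,0,60]
    - [0,0,0,0,60]
    - [0,0,0,0,60]

```text
time_s: 14.22
position: [0.4425, 0.0706, 0.0641]
tcp_rot: [-3.142, 0.0, 1.302]
force: [0.6, 0.6, 0.7]
gripper_width: 0.06
grasp_force: 0.0
```

>>> apply_moves:
  commands:
    - [0,0,-0.4,0,60]
    - [0,0,-1,0,60]
    - [0,0,-1,0,60]
    - [0,0,-1,0,60]
    - [0,0,-1,0,60]

```text
time_s: 14.63
position: [0.442, 0.0707, 0.2422]
tcp_rot: [-3.142, -0.0, 1.302]
force: [1.0, -0.1, -0.1]
gripper_width: 0.0599
grasp_force: 0.0
```

>>> apply_moves:
  commands:
    - [0,0,-1,0,60]
    - [-1,0,-0.4,0,60]
    - [-1,0,0,0,60]
    - [-1,0,0,0,60]
    - [-1,0,0,0,60]

```text
time_s: 15.05
position: [0.3995, -0.0836, 0.2959]
tcp_rot: [3.141, 0.0, 1.303]
force: [1.2, -0.6, -0.2]
gripper_width: 0.0606
grasp_force: 0.0
```

```bash
cat > look.py <<'E'
from meas import *
psi=-.267;O=np.array([.470,.0612,0]);Rz=np.array([[np.cos(psi),-np.sin(psi),0],[np.sin(psi),np.cos(psi),0],[0,0,1]])
def onplane_y(c,uv,y):  # intersect pixel rays with station plane y (m), return station mm
    K=np.asarray(c['camera_matrix']);r=np.c_[(uv[:,0]-K[0,2])/K[0,0],(uv[:,1]-K[1,2])/K[1,1],np.ones(len(uv))]@R(c['attitude']).T@Rz
    o=(np.asarray(c['origin'])-O)@Rz; return (o+r*((y-o[1])/r[:,1])[:,None])*1000
def flapinfo(tag):
    for n in('top','scene'):
        c=shot(n);p=cloud(c);hsv=cv2.cvtColor(c['pixels'],cv2.COLOR_RGB2HSV).astype(int);H,S,V=hsv[...,0],hsv[...,1],hsv[...,2]
        q=(p-O)@Rz*1000
        N=np.isfinite(q[...,0])&(q[...,0]>-140)&(q[...,0]<150)
        for nm,m in (('red',((H>170)|(H<5))&(S>130)&(abs(q[...,1]-104)<14)&(q[...,2]>45)),('yel',(H>20)&(H<35)&(S>120)&(abs(q[...,1]-75)<20)&(q[...,2]>30)),('bar',(H>5)&(H<18)&(S>150)&(abs(q[...,1])<65)&(q[...,2]>60))):
            w=q[m&N]
            if len(w)<8: print(tag,n,nm,len(w));continue
            a=np.polyfit(w[:,0],w[:,2],1) if np.ptp(w[:,0])>np.ptp(w[:,2])*.3 else [0,0]
            ang=np.arctan2(w[:,2]-60,100-w[:,0]);rad=np.hypot(w[:,2]-60,100-w[:,0]); far=rad>np.percentile(rad,60)
            print(tag,n,nm,len(w),'mean',np.round(w.mean(0),1),'slope ang',round(float(np.arctan(-a[0])),3),'ang',round(float(np.median(ang)),3),'far ang',round(float(np.median(ang[far])),3),'rmax',round(float(rad.max())))
        save(cv2.resize(c['pixels'][150:280,220:420],None,fx=4,fy=4,interpolation=cv2.INTER_CUBIC),'%s_%s.png'%(tag,n))
    return
E
python3 - <<'E'
from look import *
flapinfo('f0')
E
python3 plan.py .566 .0348 .32 1.303 6
```

```text
f0 top red 64 mean [ 48.7 103.4 107.1] slope ang 0.659 ang 0.737 far ang 0.718 rmax 151
f0 top yel 16 mean [ 94.7  72.2 175.6] slope ang 0.0 ang 1.522 far ang 1.543 rmax 140
f0 top bar 120 mean [ 93.9   0.  238.3] slope ang -0.069 ang 1.533 far ang 1.533 rmax 184
f0 scene red 94 mean [ 57.2 101.8 101.6] slope ang 0.626 ang 0.77 far ang 0.728 rmax 144
f0 scene yel 128 mean [102.6  70.6 140.7] slope ang 0.0 ang 1.604 far ang 1.579 rmax 140
f0 scene bar 329 mean [100.2  -4.1 230.5] slope ang 0.0 ang 1.575 far ang 1.564 rmax 184
at [ 0.3993 -0.0867  0.2955] 1.295 t 15.15 delta [0.1667 0.1215 0.0245] 0.008
[0.68, 0.53, -0.1, -0.01]
[0.68, 0.53, -0.1, -0.01]
[0.68, 0.53, -0.1, -0.01]
[0.67, 0.53, -0.1, -0.01]
[0.67, 0.53, -0.1, -0.01]
[0.67, 0.54, -0.1, -0.01]
```

View pics/f0_top.png

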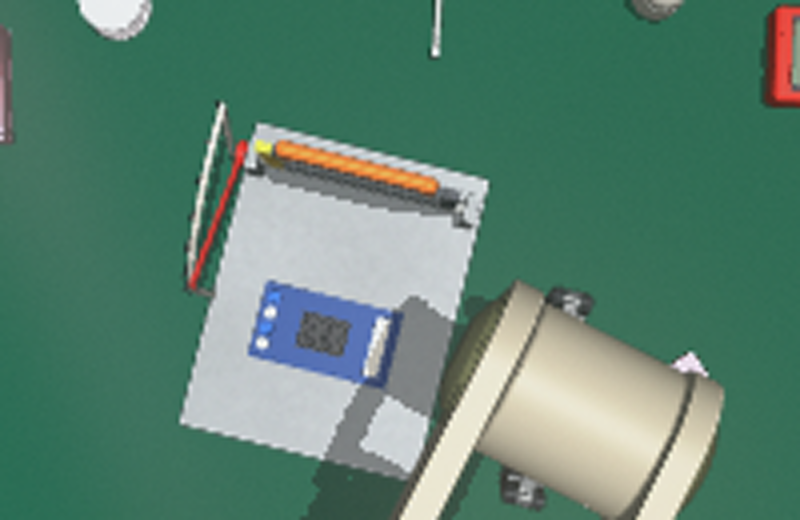

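The board, at crop (325,333), lies square over the sheet, and the sheet is hidden beneath it. The pointer runs from crop (243,150) to (193,285). Next I'll fit the pointer angle by rendering it.

```bash
cat > fit.py <<'E'
from look import *
from scipy.optimize import least_squares
cs={n:dict(np.load('/tmp/%s.npz'%n)) for n in('top','scene')}
box={'top':(180,232,262,290),'scene':(168,250,362,386)}
red={}
for n,c in cs.items():
    a=c['pixels'].astype(float);r=a[...,0]-a[...,1:].max(-1);r=cv2.GaussianBlur(np.clip(r,0,None),(0,0),.7);r0,r1,c0,c1=box[n];k=r[r0:r1,c0:c1];red[n]=np.clip(k/np.percentile(k,98),0,1.2)
def render(n,th,w,rh,du,dv,y=.104):
    r0,r1,c0,c1=box[n];ss=8;im=np.zeros(((r1-r0)*ss,(c1-c0)*ss),np.uint8);c=cs[n]
    d=np.array([-np.cos(th),np.sin(th)]);e=np.array([np.sin(th),np.cos(th)]);h=np.array([100.,60.])
    def pp(q,yy): return (proj(c,(np.c_[q[:,0],np.full(len(q),yy),q[:,1]]/1000)@Rz.T+O)+[du+.5-c0,dv+.5-r0])*ss
    pts=[h+d*a+e*b*w/2 for a,b in((0,1),(150,1),(150,-1),(0,-1))];t=np.linspace(0,6.28,20);hub=h+rh*np.c_[np.cos(t),np.sin(t)]
    for q in(np.array(pts),hub):
        z=np.r_[pp(q,101.5),pp(q,106.5)];cv2.fillConvexPoly(im,cv2.convexHull((z*16).astype(np.int32)),255,shift=4)
    return cv2.GaussianBlur(cv2.resize(im/255.,(c1-c0,r1-r0),interpolation=cv2.INTER_AREA),(0,0),.9)
def res(x,use):
    out=[]
    for i,n in enumerate(use): out.append((render(n,x[0],x[1],x[2],*x[3+2*i:5+2*i])-red[n]).ravel())
    return np.r_[np.concatenate(out),(x[3:])/.5*.5,(x[1]-6)/6,(x[2]-7)/6]
for use in(('top',),('scene',),('top','scene')):
    b=min((least_squares(res,[t,6,7]+[0,0]*len(use),args=(use,),diff_step=.02,x_scale=[.05,1,1]+[.5]*(2*len(use))) for t in(.62,.7,.78,.86)),key=lambda s:s.cost)
    print(use,np.round(b.x,3),b.cost)
    print([(t,round(least_squares(lambda y:res(np.r_[t,y],use),b.x[1:],diff_step=.02).cost,2)) for t in(.6,.65,.7,.75,.8)])
E
python3 fit.py
```

```text
('top',) [ 0.693  8.019 11.82   0.     0.   ] 5.348444257572228
[(0.6, np.float64(8.38)), (0.65, np.float64(6.06)), (0.7, np.float64(5.38)), (0.75, np.float64(6.64)), (0.8, np.float64(9.64))]
('scene',) [ 0.487 11.937 11.277  0.     0.   ] 19.728625362039704
[(0.6, np.float64(20.96)), (0.65, np.float64(22.02)), (0.7, np.float64(23.31)), (0.75, np.float64(24.83)), (0.8, np.float64(26.3))]
('top', 'scene') [ 0.664  9.585 11.437  0.     0.     0.     0.   ] 27.6251972529209
[(0.6, np.float64(28.94)), (0.65, np.float64(27.69)), (0.7, np.float64(28.18)), (0.75, np.float64(30.83)), (0.8, np.float64(35.42))]
```

>>> apply_moves:
  commands:
    - [0.68,0.53,-0.15,0,60]
    - [0.68,0.53,-0.15,0,60]
    - [0.68,0.53,-0.15,0,60]
    - [0.67,0.53,-0.1,0,60]
    - [0.67,0.5,-0.1,0,60]

```text
time_s: 15.57
position: [0.5385, 0.0221, 0.3217]
tcp_rot: [-3.142, -0.0, 1.302]
force: [-0.0, -0.4, 1.2]
gripper_width: 0.06
grasp_force: 0.0
```

>>> apply_moves:
  commands:
    - [0.67,0.5,0,0,60]
    - [0,0,0,0,60]

```text
time_s: 15.73
position: [0.5666, 0.0444, 0.32]
tcp_rot: [-3.14, -0.001, 1.306]
force: [0.5, 0.6, -0.2]
gripper_width: 0.0601
grasp_force: 0.0
```

```bash
python3 plan.py .5635 .0356 .216 1.303 5
```

```text
at [0.5666 0.0444 0.32  ] 1.306 t 15.73 delta [-0.0031 -0.0088 -0.104 ] -0.003
[-0.05, -0.0, 0.52, 0.01]
[-0.05, -0.0, 0.52, 0.01]
[-0.05, -0.0, 0.52, 0.01]
[-0.05, -0.0, 0.52, 0.01]
[-0.05, -0.0, 0.52, 0.01]
```

>>> apply_moves:
  commands:
    - [-0.05,0,0.6,0,60]
    - [-0.05,0,0.6,0,60]
    - [-0.05,0,0.6,0,60]
    - [-0.05,0,0.5,0,60]
    - [-0.02,0,0.3,0,60]

```text
time_s: 16.15
position: [0.5602, 0.0326, 0.2151]
tcp_rot: [-3.138, 0.0, 1.302]
force: [0.1, -0.0, 0.6]
gripper_width: 0.0601
grasp_force: 0.0
```

```bash
python3 - <<'E'
from look import *
flapinfo('f1')
s=sense();print(s['force'],((s['position']-O)@Rz*1000).round(1))
E
```

```text
f1 top red 34 mean [ 18.  103.6 131.7] slope ang 0.674 ang 0.726 far ang 0.712 rmax 153
f1 top yel 0
f1 top bar 1
f1 scene red 95 mean [ 56.7 101.9 102. ] slope ang 0.624 ang 0.767 far ang 0.738 rmax 148
f1 scene yel 145 mean [102.7  71.  137.6] slope ang 0.0 ang 1.612 far ang 1.586 rmax 141
f1 scene bar 269 mean [100.7   2.8 229.4] slope ang 0.264 ang 1.575 far ang 1.564 rmax 216
[ 0.33098027 -0.50245606  0.77476186] [ 94.6  -3.8 215.6]
```

View pics/f1_scene.png

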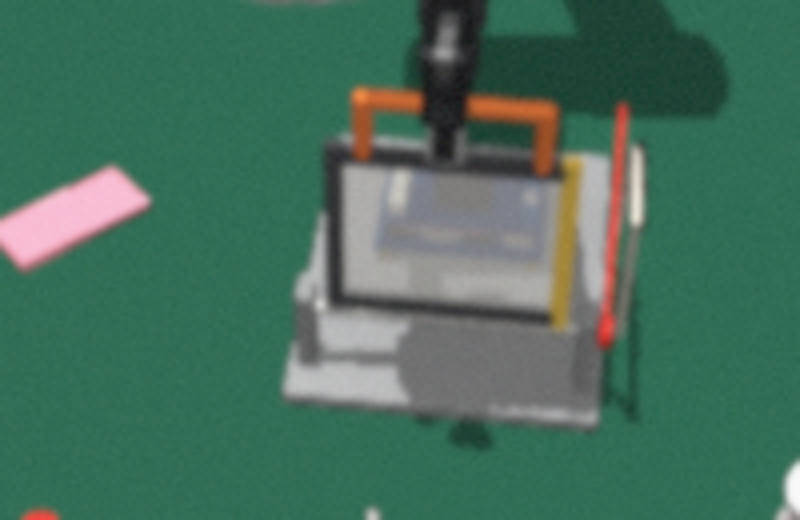

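The fingers straddle the orange bar at crop (447,105). I'll close gently.

>>> apply_moves:
  commands:
    - [0,0.05,0,0,40]
    - [0,0,0,0,25]
    - [0,0,0,0,15]
    - [0,0,0,0,8]
    - [0,0,0,0,8]
  force: 25

```text
time_s: 16.67
position: [0.5636, 0.0317, 0.2185]
tcp_rot: [3.14, -0.0, 1.302]
force: [-0.3, 0.1, 3.7]
gripper_width: 0.0109
grasp_force: 24.4
```

>>> apply_moves:
  commands:
    - [0,0,0,0,8]
    - [0,0,0,0,8]
    - [0,0,0,0,8]

```text
time_s: 16.92
position: [0.5636, 0.0317, 0.2185]
tcp_rot: [3.14, -0.0, 1.302]
force: [-0.6, 0.7, 6.4]
gripper_width: 0.011
grasp_force: 24.6
```

```bash
cat > st.py <<'E'
from look import *
s=sense();q=(s['position']-O)@Rz*1000;print(s['time_s'],q.round(1),s['force'].round(1),s['gripper_width'],s['grasp_force'])
f=np.arctan2(q[2]+18.7-60,100-q[0]);print('angle if bar at grasp pt',f,'r',np.hypot(q[2]+18.7-60,100-q[0]))
E
python3 st.py
```

```text
16.9167 [ 98.1  -3.8 218.5] [-0.6  0.7  6.4] 0.011019048121563322 24.606805443763733
angle if bar at grasp pt 1.5599664851054516 r 177.18443235048792
```

```bash
python3 - <<'E'
import numpy as np
t=np.linspace(1.56,.70,16);x=100-175*np.cos(t);z=60+175*np.sin(t)
for a,b,c in zip(t[1:],np.diff(x),np.diff(z)): print(round(a,3),[0,round(b/40,2),round(-c/40,2),0,8])
E
```

```text
1.503 [0, np.float64(-0.25), np.float64(0.01), 0, 8]
1.445 [0, np.float64(-0.25), np.float64(0.02), 0, 8]
1.388 [0, np.float64(-0.25), np.float64(0.04), 0, 8]
1.331 [0, np.float64(-0.25), np.float64(0.05), 0, 8]
1.273 [0, np.float64(-0.24), np.float64(0.07), 0, 8]
1.216 [0, np.float64(-0.24), np.float64(0.08), 0, 8]
1.159 [0, np.float64(-0.23), np.float64(0.09), 0, 8]
1.101 [0, np.float64(-0.23), np.float64(0.11), 0, 8]
1.044 [0, np.float64(-0.22), np.float64(0.12), 0, 8]
0.987 [0, np.float64(-0.21), np.float64(0.13), 0, 8]
0.929 [0, np.float64(-0.21), np.float64(0.14), 0, 8]
0.872 [0, np.float64(-0.2), np.float64(0.16), 0, 8]
0.815 [0, np.float64(-0.19), np.float64(0.17), 0, 8]
0.757 [0, np.float64(-0.18), np.float64(0.18), 0, 8]
0.7 [0, np.float64(-0.17), np.float64(0.19), 0, 8]
```

>>> apply_moves:
  commands:
    - [0,-0.25,0.01,0,8]
    - [0,-0.25,0.02,0,8]
    - [0,-0.25,0.04,0,8]
    - [0,-0.25,0.05,0,8]
    - [0,-0.24,0.07,0,8]

```text
time_s: 17.33
position: [0.5155, 0.0448, 0.2102]
tcp_rot: [3.14, -0.0, 1.302]
force: [-1.9, 1.0, 7.6]
gripper_width: 0.0108
grasp_force: 26.2
```

```bash
python3 st.py
```

```text
17.3333 [ 48.2  -3.8 210.2] [-1.9  1.   7.6] 0.010836946145069583 26.17691069841385
angle if bar at grasp pt 1.2730773903921295 r 176.67423629673158
```

>>> apply_moves:
  commands:
    - [0,-0.24,0.08,0,8]
    - [0,-0.23,0.09,0,8]
    - [0,-0.23,0.11,0,8]
    - [0,-0.22,0.12,0,8]
    - [0,-0.21,0.13,0,8]

```text
time_s: 17.75
position: [0.4717, 0.0568, 0.1888]
tcp_rot: [3.14, 0.0, 1.302]
force: [-0.3, -1.0, 2.1]
gripper_width: 0.0115
grasp_force: 25.5
```

>>> apply_moves:
  commands:
    - [0,-0.21,0.14,0,8]
    - [0,-0.2,0.16,0,8]
    - [0,-0.19,0.17,0,8]
    - [0,-0.18,0.18,0,8]
    - [0,-0.17,0.19,0,8]

```text
time_s: 18.17
position: [0.435, 0.0668, 0.155]
tcp_rot: [3.141, 0.0, 1.302]
force: [1.8, -1.7, -2.0]
gripper_width: 0.0109
grasp_force: 24.7
```

```bash
python3 st.py; python3 - <<'E'
from look import *
flapinfo('f2')
a=cv2.imread('pics/f2_top.png');b=cv2.imread('pics/f2_scene.png');cv2.imwrite('pics/f2.png',cv2.resize(np.hstack([a[:,:500],b[:,200:]]),(800,378)))
E
```

```text
18.1667 [-35.2  -3.8 155. ] [ 1.8 -1.7 -2. ] 0.010939784966356622 24.720105528831482
angle if bar at grasp pt 0.699146979954977 r 176.64839873211065
f2 top red 66 mean [ 47.8 103.5 107.4] slope ang 0.653 ang 0.734 far ang 0.709 rmax 149
f2 top yel 102 mean [ 51.   72.8 103.4] slope ang 0.671 ang 0.721 far ang 0.706 rmax 128
f2 top bar 0
f2 scene red 94 mean [ 58.7 101.7 100.1] slope ang 0.626 ang 0.767 far ang 0.735 rmax 144
f2 scene yel 175 mean [ 46.4  71.9 107.9] slope ang 0.664 ang 0.734 far ang 0.706 rmax 137
f2 scene bar 247 mean [-24.8   1.5 165.6] slope ang 0.55 ang 0.7 far ang 0.699 rmax 180
```

View pics/f2.png

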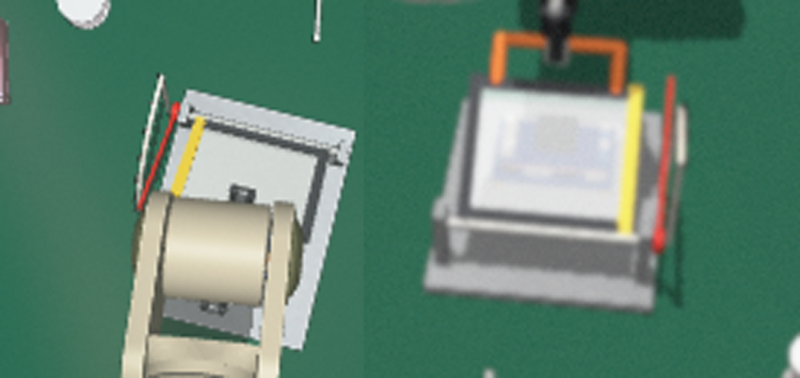

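The flap, with its yellow rail at crop left (190,155) and right (632,160), runs parallel to the pointer at about 0.69–0.70 rad. The boards under the window look undisturbed. I'll hold and hand in.

>>> apply_moves:
  commands:
    - [0,0,0,0,8]
    - [0,0,0,0,8]
    - [0,0,0,0,8]
    - [0,0,0,0,8]
  force: 35

```text
time_s: 18.6
position: [0.4351, 0.0668, 0.1553]
tcp_rot: [-3.141, 0.0, 1.302]
force: [-5.5, -1.6, 0.3]
gripper_width: 0.0105
grasp_force: 34.8
```

```bash
python3 st.py; python3 -c "
from workcell import ctrl
print(ctrl.hand_in())"
```

```text
18.6 [-35.1  -3.8 155.3] [-5.5 -1.6  0.3] 0.010528057189996068 34.849990010261536
angle if bar at grasp pt 0.7009094395827865 r 176.82401271443786
the job is handed in; nothing more can be done
None
```

The job is handed in at 18.6 s: the sheet (about 3 mm off centre) and then the board are on the nest, and the arm is holding the flap at about 0.69–0.70 rad against a pointer I measured at about 0.69 rad; no verdict came back.

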